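# Tip the grinding cylinders out of their rocker bin

## Robot

A 6-joint arm with a two-finger parallel gripper is mounted at the origin on the work surface. World frame = base frame: x ahead of the robot, y to its left, z up, the work surface at z = 0. Lengths are in m, angles in rad, forces in N, time in s.
With the tool pointing down it reaches from about 0.275 to 0.85 m from the base axis. Payload 5.2 kg.
Tool frame: the origin (TCP) lies at the very end of the fingers, on their centre line; the grasp point (between the pads) lies 19 mm behind it; z points along the fingers, y is the line along which they close (so a half turn about z gives the same grasp; the last joint's range is limited). The gripper opens to 85 mm and grips with 20 to 120 N. Pads are 22 mm wide; open, the fingers measure 114 mm over their backs; the gripper's body (76 mm by 85 mm) begins 54 mm behind the grasp point. The pads swing forward as they close: fully open they stand 13 mm farther back than shut.
Start: joints at [-1.316, 0.259, 1.535, -0, 1.348, -0.203], TCP at [0.243, -0.493, 0.231] pointing down, gripper open.
Joint ranges: [-3.14, 3.14], [-0.91, 2.08], [0.19, 2.58], [-1.22, 4.36], [0.22, 2.71], [-3.12, 3.12]. Speed limits (rad/s): [2.57, 2.57, 3.14, 3.14, 3.14, 3.14].

## Interface

Orientations are given as a rotation vector (axis times angle).
In Python, from bench import r gives the robot as it stands. Calls block until the motion is done:
- r.reach(position, orientation): joint-space move of the TCP to a pose.
- r.movel(position, orientation=None, v=0.15): straight line of the TCP; orientation=None keeps the orientation; v is the mean speed in m/s.
- r.movej(angles): joint-space move.
- r.set_gripper(opening, force=None): finger opening in m; force is the grip in N (None keeps the last); returns when the fingers have stopped.
- r.wait(seconds).
- r.inverse_kinematics(position, orientation): joint angles nearest the present ones, or None.
- r.snapshot(name): name is "scene" or "top" or "wrist"; returns a dict with "color" (400x640x3 uint8, red, green, blue), "fx", "fy", "cx", "cy" (pixels), "rvec" (rotation vector, rad) and "tvec" (3), from world to camera coordinates, as OpenCV has them; the wrist camera has in their place "tool_from_camera" (4x4, takes a point from camera to tool coordinates, whose origin is the TCP and whose axes are the flange's). Camera axes: x right, y down, z forward; pixel columns grow to the right and rows downward; lengths in m; the calibration is good to about 2 mm. A picture is of the moment at which its call begins: read the wrist's pose just before it. There is no depth.
A pose or a line that the arm cannot do raises r.IKError and nothing moves.
- r.sign_off(): hands the job in; it is judged then, once.
Trained networks look in the newest picture that a camera, given by its name, has taken for a name from the list of things; names that differ only in an ending like _2 or _b are one class to them, and where a whole thing is asked for, a point or a joint stands for the part that bears it (a point fixed in the world has none). Each returns a list of dicts, best first, with "confidence" (0 to 1); they miss things now and then, are a little off and sometimes report something else, mostly with a low value. They report only what shows in the picture. A call takes as long as a camera call. They do not tell look-alikes from the thing itself.
- r.recognise(thing, camera): "point" ([x, y, z] in m, in world coordinates, good to about 4 mm: the middle of the surface that is visible of it).
- r.outline_of(thing, camera): "mask" (400x640 bool, what is visible of it).
Readings, each from a call of its own:
- r.read_time(): time.
- r.read_qpos(): joint angles.
- r.read_joint_velocities(): joint speeds.
- r.read_joint_efforts(): joint torques, N m.
- r.read_eef_pos(): TCP position.
- r.read_tcp_rot(): TCP orientation.
- r.read_contact_force(): force on the tool from outside, world axes, zero at the start.
- r.read_moment(): the same for the moment, N m.
- r.read_width(): finger opening in m.
- r.read_finger_force(): force on a finger pad.
Only numpy, scipy, OpenCV 4.12 (cv2) and the standard library are available. Lean on these libraries where they do the work, as an engineer would, in place of code of your own. Each camera call takes 0.05 s, during which the arm holds its last target. There are 200 camera calls.

## Task

Two identical small dark steel rocker bins stand on the bench, one holding short grinding cylinders, the other grinding balls. Take the bin with the cylinders by its bar, pull it forward all the way to its stop so that all the cylinders run out into the tray in front of it, and leave it standing tipped out. Leave the bin with the balls as it is.

Things in the scene. Friction and masses are not known exactly. Their poses are not given: they have to be found in the camera images.
- stand_a: fixed grey stand of bin A, the bin with the cylinders; in the left or the right place, 156 mm wide over its uprights, which are 118 mm high. Origin on the bench top, mid-width, straight below the bin's pivot, which is 105 mm up. -x is forward (roughly towards the robot), y along the pivot axis, z up.
- tray_a (a point): middle of the floor of bin A's catch tray, part of the stand: inside 184 mm (stand x -156 to +28) by 120 mm wide, floor 4 mm up, side walls 44 mm high, front wall 54 mm.
- bin_a (a joint): tilt of bin A, rad: 0 = back and upright (start), grows as its top comes forward, hard stop at 1.4. Stiff: stays where left; 4 to 7 N at the bar. The cylinders run out over the sloping front lip only near the stop. Open dark-painted steel scoop 90 mm wide; at 0 its back wall is at stand x = +100 mm, 165 mm high.
- bar_a (a point): centre of bin A's round steel bar, 12 mm thick, 54 mm clear along stand y, on two straps 65 mm above the back wall. Tilt 0: stand x +100, 230 mm high; moves on a 160 mm arc about the pivot (top 265 mm); tilt 1.4: x -106, 225 mm high. Pinch across it from above; it turns between the pads, the tool stays pointing down. To let go open only to about 40 mm: the tipped bin is 60 mm behind the bar.
- slug0_center (a point): one of the three short steel grinding cylinders (slugs), bright, 24 mm diameter, 36 mm long, about 125 g, lying loose on the floor of bin A at the start; this point is its centre
- slug1_center (a point): one of the three short steel grinding cylinders (slugs), bright, 24 mm diameter, 36 mm long, about 125 g, lying loose on the floor of bin A at the start; this point is its centre
- slug2_center (a point): one of the three short steel grinding cylinders (slugs), bright, 24 mm diameter, 36 mm long, about 125 g, lying loose on the floor of bin A at the start; this point is its centre
- bin_b (a joint): tilt of bin B, rad, as for bin_a: the identical bin on an identical stand in the other place, holding three steel balls of 25 mm diameter. It must stay at rest near 0.
- bar_b (a point): centre of bin B's bar, 230 mm above the bench; to be left alone
There are look-alikes about, which are no part of the job. What is shaped like the part that bears slug2_center but pink or yellow is not meant.

How it is judged:
At the end, for the whole second after the job is handed in: Bin A is tipped forward to within about 10 degrees of its stop (joint above 1.22 rad), and the centres of all three cylinders lie inside the tray of its stand, less than 55 mm above the bench; bin B was never tipped (value of joint bin_a above 1.22 rad and x of slug0_center in the frame of stand_a between -0.16 and 0.03 m and y of slug0_center in the frame of stand_a between -0.062 and 0.062 m and z of each of slug0_center, slug1_center, slug2_center in the frame of stand_a below 0.055 m and x of slug1_center in the frame of stand_a between -0.16 and 0.03 m and y of slug1_center in the frame of stand_a between -0.062 and 0.062 m and x of slug2_center in the frame of stand_a between -0.16 and 0.03 m and y of slug2_center in the frame of stand_a between -0.062 and 0.062 m); the robot touches nothing.
It fails at once if bin B (with the balls) is tipped by more than about 10 degrees (value of joint bin_b above 0.18 rad).
It also fails if it takes over 35 s, if anything falls off the work surface, if the arm or the gripper's body presses on something with over 40 N, if the wrist force passes 120 N, or if a joint passes its speed limit or range.

## Working session

There is one attempt and no reset: what is moved stays moved. The work goes in short steps, each a Python script; the robot and the scene stay as the last script left them, time stands still between calls to the robot, and variables do not carry over. Pictures are saved under pics/ and viewed, at most 10 in all, crops included, and the job is handed in when it is done.

```bash
mkdir -p pics; python3 - <<'E'
from bench import r
import cv2,numpy as np
for n in ("scene","top"):
    s=r.snapshot(n); cv2.imwrite(f"pics/{n}0.png",s["color"][...,::-1])
    for t in ("slug0_center","bar_a","stand_a","bin_a"):
        print(n,t,[(np.round(d["point"],3).tolist(),round(d["confidence"],2)) for d in r.recognise(t,n)])
print(r.read_time())
E
```

```text
scene slug0_center []
scene bar_a [([0.623, 0.181, 0.107], 0.89), ([0.606, -0.127, 0.097], 0.75)]
scene stand_a [([0.591, 0.178, 0.066], 0.94)]
scene bin_a [([0.602, -0.127, 0.098], 0.95), ([0.625, 0.179, 0.105], 0.61)]
top slug0_center [([0.64, 0.171, 0.073], 0.62)]
top bar_a [([0.607, -0.129, 0.092], 0.8), ([0.604, 0.2, 0.095], 0.7)]
top stand_a [([0.541, 0.202, 0.047], 0.68)]
top bin_a [([0.606, -0.13, 0.09], 0.93), ([0.603, 0.2, 0.096], 0.84), ([0.542, 0.204, 0.046], 0.34)]
0.5
```

```bash
python3 -c "
import cv2,numpy as np
cv2.imwrite('pics/both.png',cv2.resize(np.vstack([cv2.imread('pics/scene0.png'),cv2.imread('pics/top0.png')])[:, :],(480,600)))"
```

```text
(no output)
```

View pics/top0.png

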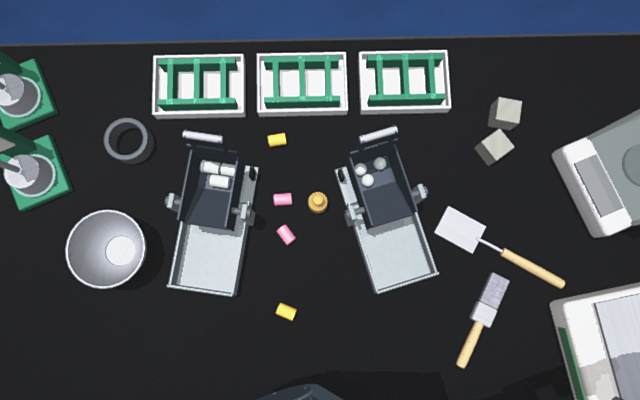

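View pics/scene0.png

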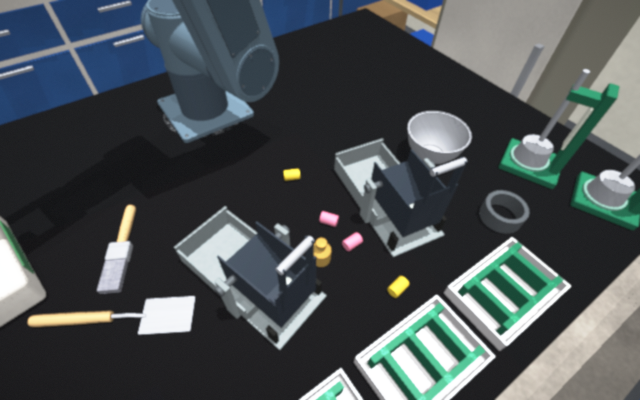

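The left bin in the top view (slugs at about (218,172), bar at (203,136)) holds cylinder shapes. The right bin (370,170, bar at (379,133)) holds round balls. The pink and yellow cylinders on the bench are look-alikes. I'll confirm with an enlarged crop and measure the bar.

```bash
cat > h.py <<'E'
import cv2,numpy as np
def ray(s,p):
    R=cv2.Rodrigues(np.array(s["rvec"],float))[0]; t=np.array(s["tvec"],float).ravel()
    d=R.T@np.array([(p[0]-s["cx"])/s["fx"],(p[1]-s["cy"])/s["fy"],1]); return -R.T@t,d
def at_z(s,p,z):
    c,d=ray(s,p); return c+d*(z-c[2])/d[2]
def proj(s,P):
    K=np.array([[s["fx"],0,s["cx"]],[0,s["fy"],s["cy"]],[0,0,1]],float)
    return cv2.projectPoints(np.array(P,float),np.array(s["rvec"],float),np.array(s["tvec"],float),K,None)[0].reshape(-1,2)
def blob(s,box,th):
    x0,y0,x1,y1=box; g=s["color"][y0:y1,x0:x1].min(2)
    n,l,st,c=cv2.connectedComponentsWithStats((g>th).astype(np.uint8))
    i=1+np.argmax(st[1:,4]); pts=np.argwhere(l==i)[:,::-1].astype(np.float32)
    (cx,cy),(w,h),a=cv2.minAreaRect(pts); m=pts.mean(0)
    u=np.linalg.svd(pts-m,full_matrices=False)[2][0]; pr=(pts-m)@u
    o=np.array([x0,y0]); return len(pts),m+o,m+u*pr.min()+o,m+u*pr.max()+o
E
python3 - <<'E'
from bench import r
from h import *
T=r.snapshot("top");S=r.snapshot("scene")
for s,box in((T,(175,122,230,147)),(S,(425,152,475,182))):
    n,m,a,b=blob(s,box,110); P=[at_z(s,q,0.232) for q in(m,a,b)]
    d=P[2]-P[1]; print(n,m,a,b,np.round(P,4).tolist(),np.linalg.norm(d),np.degrees(np.arctan2(d[1],d[0])))
# tray corners at rim: front corners & rough
for q,z in(((168,290),.054),((236,296),.054)): print(at_z(T,q,z))
big=cv2.resize(T["color"][115:305,155:265],None,fx=3,fy=3,interpolation=cv2.INTER_CUBIC)
big2=cv2.resize(T["color"][115:305,330:440],None,fx=3,fy=3,interpolation=cv2.INTER_CUBIC)
cv2.imwrite("pics/c1.png",np.hstack([big,big2])[...,::-1])
E
```

```text
283 [201.73498154 136.08833885] [181.98013878 133.13275623] [221.44330597 139.03696251] [[0.6639, 0.1824, 0.232], [0.6698, 0.215, 0.232], [0.658, 0.1499, 0.232]] 0.0661973729789416 -100.25778290853958
354 [444.54237366 164.9830513 ] [425.59344673 167.16165352] [466.39897156 162.47014713] [[0.6581, 0.1807, 0.232], [0.6443, 0.1516, 0.232], [0.6743, 0.2147, 0.232]] 0.06988352623666294 64.54967686139585
[0.41161043 0.28690827 0.054     ]
[0.39597809 0.15571481 0.054     ]
```

View pics/c1.png

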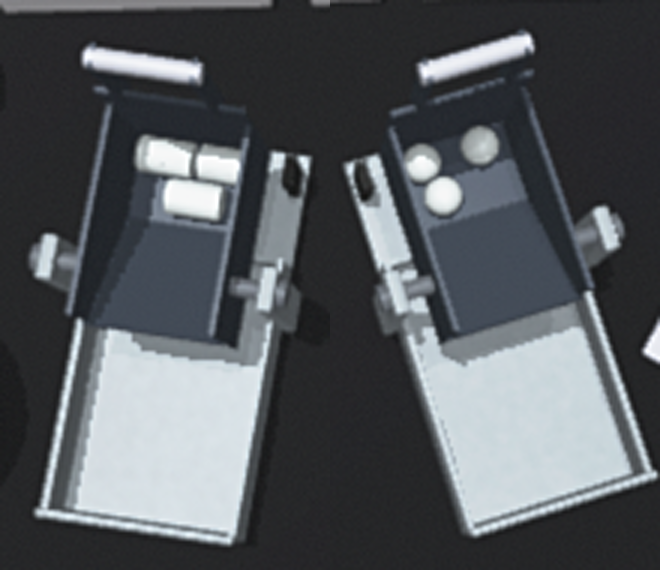

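Crop confirms it: the left bin (y>0) holds three cylinders and the right one three balls. Next I'll get the yaw from the uprights and refine the bar with the wrist camera.

```bash
cat >> h.py <<'E'
from scipy.spatial.transform import Rotation as Ro
def down(yaw,sg=1):
    # tool y along stand x (sg=+1/-1), z down
    y=sg*np.array([np.cos(yaw),np.sin(yaw),0]); z=np.array([0,0,-1.]); x=np.cross(y,z)
    return Ro.from_matrix(np.c_[x,y,z]).as_rotvec()
E
python3 - <<'E'
from bench import r
from h import *
T=r.snapshot("top")
a,b=at_z(T,(171,200.7),.118),at_z(T,(245,210.7),.118)
d=a-b; print("uprights",a,b,np.linalg.norm(d),"yaw",np.degrees(np.arctan2(-d[0],d[1])),"mid",(a+b)/2)
r.movel([0.243,-0.493,0.42],v=.3)
yaw=np.radians(-9.5); q0=np.array(r.read_qpos())
for sg in(1,-1):
    q=r.inverse_kinematics([0.663,0.182,0.40],down(yaw,sg)); print(sg,None if q is None else np.round(q,2))
sg=min((1,-1),key=lambda g:abs(r.inverse_kinematics([0.663,0.182,0.40],down(yaw,g))[5]))
print("sg",sg); r.reach([0.663,0.182,0.40],down(yaw,sg))
p,o=r.read_eef_pos(),r.read_tcp_rot(); w=r.snapshot("wrist")
import pickle; pickle.dump((p,o,w),open("w.pkl","wb"))
print(p,o,np.round(w["tool_from_camera"],3),w["fx"]); cv2.imwrite("pics/w1.png",w["color"][...,::-1]); print(r.read_time())
E
```

```text
uprights [0.57599682 0.26500171 0.118     ] [0.55329866 0.12806215 0.118     ] 0.13880795364673526 yaw -9.411387381350217 mid [0.56464774 0.19653193 0.118     ]
1 [0.11 0.49 0.79 0.   1.86 0.27]
-1 [ 0.11  0.49  0.79  0.    1.86 -2.87]
sg 1
[0.66327692 0.1807876  0.40011564] [ 2.39921625e+00  2.02758301e+00 -1.63413172e-05] [[ 0.001 -0.962 -0.274  0.069]
 [ 1.     0.001 -0.    -0.   ]
 [ 0.001 -0.274  0.962 -0.142]
 [ 0.     0.     0.     1.   ]] 325.7072291285615
4.275
```

View pics/w1.png

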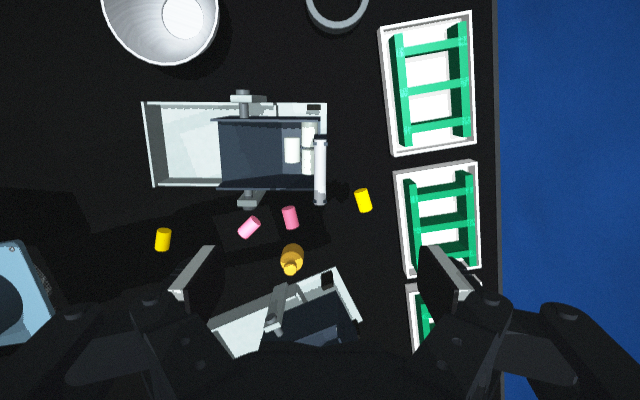

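The wrist view shows the bar upright at columns 316–326, rows 135–205, so it lies square to the closing line. The bin with the slugs is to its left. I'll compute it.

```bash
python3 - <<'E'
from h import *
import pickle
p,o,w=pickle.load(open("w.pkl","rb"))
n,m,a,b=blob(w,(312,132,332,212),110); print(n,m,a,b)
A=np.eye(4);A[:3,:3]=Ro.from_rotvec(o).as_matrix();A[:3,3]=p; M=A@np.array(w["tool_from_camera"])
def wz(q,z):
    d=M[:3,:3]@[(q[0]-w["cx"])/w["fx"],(q[1]-w["cy"])/w["fy"],1]; return M[:3,3]+d*(z-M[2,3])/d[2]
P=[wz(q,.232) for q in(m,a,b)]; d=P[1]-P[2]; d*=np.sign(d[1])
print(np.round(P,4).tolist(),np.linalg.norm(d),"yaw",np.degrees(np.arctan2(-d[0],d[1])))
E
```

```text
856 [318.85864496 168.379673  ] [318.08047485 131.87039948] [319.61940336 204.072052  ]
[[0.6623, 0.1867, 0.232], [0.6674, 0.2213, 0.232], [0.657, 0.1507, 0.232]] 0.07135275979577783 yaw -8.439144120919151
```

```bash
cat >> h.py <<'E'
yaw=np.radians(-9.2); X=np.array([np.cos(yaw),np.sin(yaw),0]); O=down(yaw)
bar0=np.array([0.663,0.1825,0.230]); piv=bar0-0.1*X-[0,0,.125]
def tcp(th):
    a=np.arctan2(.125,.1)+th; return piv+.16*(np.cos(a)*X+np.array([0,0,np.sin(a)]))-[0,0,.019]
E
python3 - <<'E'
from bench import r
from h import *
for th in(0,.7,1.4): print(tcp(th), r.inverse_kinematics(tcp(th),O) is not None)
r.movel(tcp(0)+[0,0,.08],O,v=.25); r.movel(tcp(0),v=.08)
print(r.read_contact_force()); print(r.set_gripper(0,60)); print(r.read_width(),r.read_finger_force(),r.read_contact_force(),r.read_eef_pos(),r.read_time())
for th in(.05,.1):
    r.movel(tcp(th),v=.05); print(th,np.round(r.read_contact_force(),1),r.read_width())
s=r.snapshot("scene"); cv2.imwrite("pics/s2.png",cv2.resize(s["color"][60:300,250:570],None,fx=2,fy=2)[...,::-1]); print(r.read_time())
E
```

```text
[0.66295184 0.1825078  0.21093901] True
[0.56029734 0.1991342  0.24594896] True
[0.45951894 0.21545674 0.20573242] True
[-0.1520291   0.32916351  0.10484924]
False
0.010150923142213473 58.393603563308716 [-2.29150812  0.13277457  1.96394639] [0.6627069  0.18254708 0.21112441] 6.6917
0.05 [ 2.4 -0.3 -2.7] 0.010081606173679864
0.1 [ 4.9  0.4 -1.2] 0.009935453529786129
7.3583
```

View pics/s2.png

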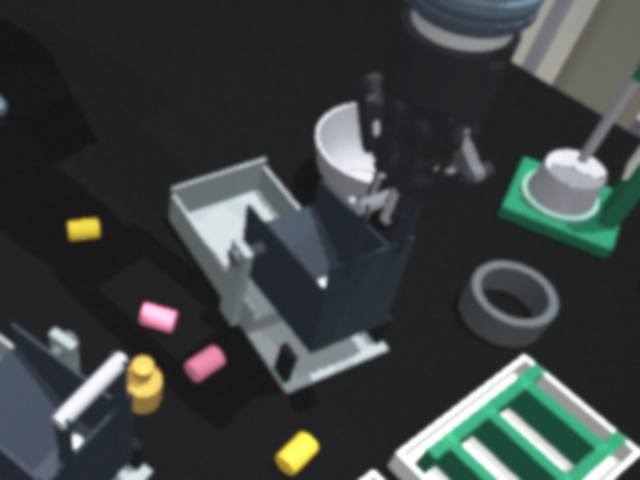

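The bar is pinched at about (375,195) in this crop, and the bin is tilting with low forces. The gap reads 10 mm on a 12 mm bar, which is plausible. I'll pull on along the arc.

```bash
python3 - <<'E'
from bench import r
from h import *
for th in list(np.arange(.2,1.31,.1))+[1.34,1.37,1.40,1.42]:
    r.movel(tcp(th),v=.08 if th<1.25 else .04); f=np.array(r.read_contact_force()); print(round(th,2),np.round(f,1),round(r.read_width(),4))
    if np.linalg.norm(f)>35: break
r.wait(.5); print(r.read_contact_force(),r.read_eef_pos(),r.read_time())
s=r.snapshot("scene"); t=r.snapshot("top")
c=lambda i,x,y:cv2.resize(i["color"][y:y+200,x:x+200],None,fx=2,fy=2)
cv2.imwrite("pics/s3.png",np.hstack([c(s,300,100),c(t,120,110)])[...,::-1])
E
```

```text
0.2 [2.9 2.1 1.5] 0.0098
0.3 [4.  2.7 3. ] 0.0096
0.4 [4.6 2.3 3.5] 0.0098
0.5 [3.7 3.9 7.8] 0.01
0.6 [ 3.9  3.8 10.3] 0.0099
0.7 [ 3.8  3.7 11.6] 0.01
0.8 [ 2.9  5.4 10.9] 0.0096
0.9 [ 1.3  7.3 10.3] 0.0098
1.0 [0.2 7.9 7.4] 0.01
1.1 [-0.8  8.1 10. ] 0.0097
1.2 [-1.5  8.5  7.9] 0.0097
1.3 [ 1.6 10.   5.3] 0.0094
1.34 [ 2.  10.8  5.9] 0.0098
1.37 [1.3 9.7 6.1] 0.0098
1.4 [ 2.8 10.4  3.2] 0.0095
1.42 [3.9 8.8 7.7] 0.0096
[4.31127987 8.85527394 9.21135119] [0.45964922 0.21806894 0.20612011] 13.35
```

View pics/s3.png

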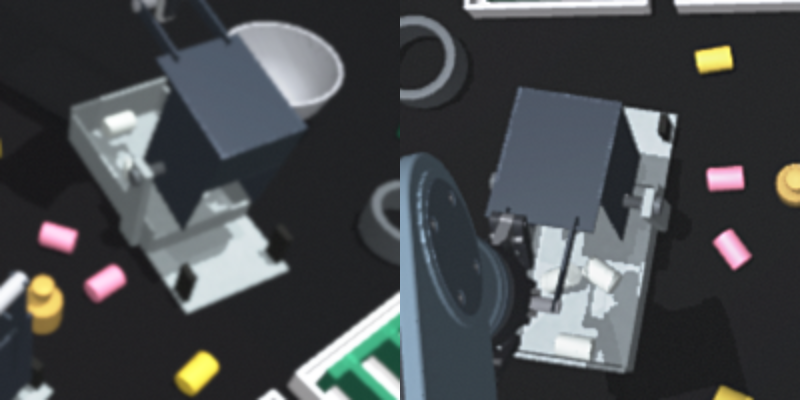

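The bin is tipped. Slugs show in the tray at about (600,272), (573,345) and probably (558,278) in the right crop. I'll press lightly on to the stop, release, withdraw upward and look again.

```bash
python3 - <<'E'
from bench import r
from h import *
for th in(1.44,1.47):
    r.movel(tcp(th),v=.04); f=np.array(r.read_contact_force()); print(th,np.round(f,1),r.read_eef_pos(),r.read_width())
    if f@X>20: break
r.set_gripper(.040); print(r.read_width(),r.read_contact_force())
p=np.array(r.read_eef_pos())
r.movel(p+[0,0,.06],v=.08); print(r.read_contact_force()); r.movel([p[0]-.05,p[1]-.02,.42],v=.25)
r.reach([.35,-.05,.42],O); r.wait(.3)
print(r.read_time(),r.read_contact_force())
s=r.snapshot("scene"); t=r.snapshot("top")
for n in("top","scene"):print([(np.round(d["point"],3).tolist(),round(d["confidence"],2)) for d in r.recognise("slug0_center",n)])
c=lambda i,x,y:cv2.resize(i["color"][y:y+200,x:x+200],None,fx=2,fy=2)
cv2.imwrite("pics/s4.png",np.hstack([c(s,300,100),c(t,120,110)])[...,::-1])
E
```

```text
1.44 [ 6.4  6.9 17.2] [0.45970673 0.2181089  0.20601265] 0.009780295285781226
1.47 [ 8.8  2.3 29.4] [0.45981524 0.21815089 0.2059175 ] 0.009796548604810306
0.039849638894137916 [-0.17623483  0.92361676 -0.35608517]
[-0.5250915  -0.55739963  0.42752016]
17.375 [-0.05435373 -0.4408893   0.12211994]
[([0.493, 0.191, 0.028], 0.77)]
[]
```

View pics/s4.png

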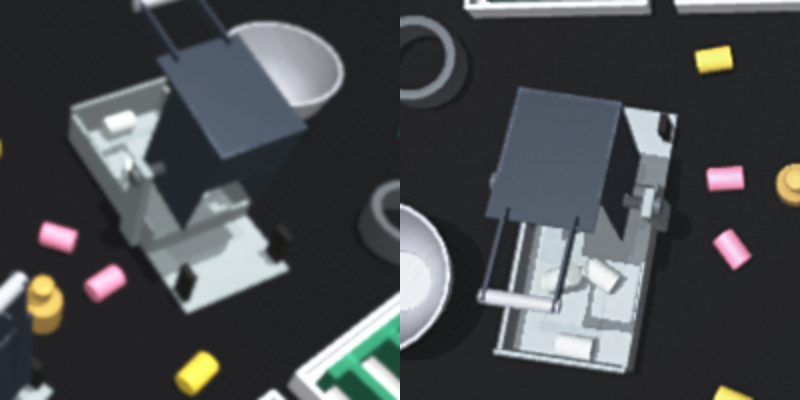

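All three slugs are visible in the tray at (603,275), (560,280) and (573,345) in the right crop. The bin stands at its stop and the arm is clear. I'll check positions numerically, then hand in.

```bash
python3 - <<'E'
from bench import r
from h import *
t=r.snapshot("top"); Y=np.array([-X[1],X[0],0]); ok=True
for q in((603,275),(560,280),(573,345)):
    P=at_z(t,(120+(q[0]-400)/2,110+q[1]/2),.018)-piv; x,y=P@X,P@Y; print(round(x,3),round(y,3)); ok&=-.16<x<.03 and abs(y)<.062
n,m,a,b=blob(t,(150,245,205,270),170); print("bar",at_z(t,m,.228),"expect",tcp(1.4))
if ok: print(r.sign_off(),r.read_time())
E
```

```text
-0.069 -0.019
-0.08 0.023
-0.142 -0.001
bar [0.46299421 0.20575366 0.228     ] expect [0.45951894 0.21545674 0.20573242]
the job is handed in; nothing more can be done
the job is handed in; nothing more can be done
```

Bin A is tipped forward to its stop with all three cylinders in its tray, bin B was left untouched, the arm is clear, and the job is handed in at about 17.5 s; no verdict was returned.

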